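# Re-tension the quick-release clamp on a child's scooter stem

### The job

The quick-release clamp round the stem of the child's scooter on the table is set too loose. Flip its red cam lever open until it points at least straight out along the bolt; with it open, tighten the yellow wing nut at the other end of the bolt by about a quarter turn, until its wings stand upright; then flip the lever fully closed again so that it lies home alongside the stem. Leave the other things on the table where they are.

Things in the scene. Friction and masses are not known exactly. Their poses are not given: they have to be found in the camera images.
- scooter: Child's three-wheel kick scooter on its wheels, handlebar lifted off; heavy, does not move. Origin: on the table top, on the axis of its upright stem. z up; x points back along the blue deck (112 mm wide, top 76 mm up, tail 0.47 m behind the stem), so the scooter faces -x, roughly towards the robot. Front wheels, 120 mm high and 24 mm wide, stand at x = 0, y = +-115 mm.
- clamp (a point): Middle of the clamp, on the stem's axis 215 mm up (axes as the scooter's). Aluminium collar: radius 24.5 mm, z 195 to 235 mm; steel inner tube: radius 14.5 mm, up to z = 262 mm. Two ears reach out to x = -49 mm (|y| under 13 mm). The level bolt runs through them along the scooter's y, 36 mm in front (-x) of the stem's axis, 215 mm up: lever at its +y end, wing nut at its -y end.
- lever (a joint): Angle of the red cam lever about its upright pivot pin, rad: 0 = fully closed (alongside the stem, pointing to the scooter's +x), 1.57 = straight out along the bolt (+y), 2.2 = open stop; grows counter-clockwise from above. Pushed by its side (a finger behind its free end opens it, a finger outside closes it) it turns against a steady stiff friction of 0.25 N m, about 3 N at the tip, and stays where it is left.
- lever_pivot (a point): On the lever's pivot pin, half-way up the lever (scooter frame: x -36, y 29, z 215 mm).
- lever_tip (a point): Free end of the lever, half-way up, 100 mm from the pivot. The lever is 8 mm thick and 18 mm high (z 206 to 224 mm). Closed, its inner face lies at scooter y = 30 mm and its outer face at 38 mm; the last 30 mm flare outward (outer face at 44 mm near the tip). Behind its end, beyond scooter x = 40 mm, there is free space between it and the stem for a closed fingertip.
- nut (a joint): Angle of the yellow wing nut about the bolt, rad: 0 = its two opposite wings upright (one up, one down); starts between -1.9 and -1.1 (wings roughly level); grows as it is tightened, clockwise seen from the nut's own end: its top goes towards the scooter's +x. Stops at -2.2 and 0.9. Stiff thread (0.15 N m, about 6 N on a wing); it stays where it is left, also when the lever is closed.
- nut_center (a point): On the bolt's axis at the middle of the wings (scooter frame: x -36, y -52, z 215 mm). Each wing is a flat plate 7 mm thick and 18 mm wide along the bolt, from the hub (radius 10.5 mm) to 33 mm from the axis. When they lie level one points to the scooter's -x, the other to its +x; pressing the +x wing down, or pushing the upper wing towards +x, tightens the nut.
- wing_tip (a point): Tip, 33 mm from the bolt's axis, of the wing that stands upward at nut angle 0 (at -1.57 it points to the scooter's -x). It moves on an arc: while it leans more than about 40 degrees from upright, a finger that pushes level against it jams; press the other wing down first, or rise with the tip.
- handlebar_mid (a point): Bystander: the lifted-off T-handlebar, 295 mm across black grips, lying on the table; point at the middle of the bar, 16 mm up.
- wrench_mid (a point): Bystander: 160 mm steel wrench lying on the table in front of the scooter; point at its middle.
- screwdriver_mid (a point): Bystander: 190 mm screwdriver with orange handle; point at its middle, 12 mm up.
- oil_mid (a point): Bystander: white oil bottle with red cap and yellow label, 44 mm wide, 130 mm high; point half-way up.
- mug_mid (a point): Bystander: blue mug, 80 mm wide, 95 mm high; point half-way up.
- dumbbell_mid (a point): Bystander: 2 kg black dumbbell, 180 mm long, 86 mm high; point at its middle.

How it is judged:
By the outcome, as a careful person would: the job done as asked, in the order asked, and still so for the second after the job is handed in, with the robot touching nothing.
It also fails if it takes over 64 s, if anything falls off the work surface, if the arm or the gripper's body presses on something with over 40 N, if the wrist force passes 120 N, or if a joint passes its speed limit or range.

### The arm

A 6-joint arm with a two-finger parallel gripper is mounted at the origin on the work surface. World frame = base frame: x ahead of the robot, y to its left, z up, the work surface at z = 0. Lengths are in m, angles in rad, forces in N, time in s.
With the tool pointing down it reaches from about 0.35 to 0.775 m from the base axis. Payload 7.3 kg.
Tool frame: the origin (TCP) lies midway between the tips of the shut fingers; the grasp point (between the pads) lies 19 mm behind it (robot.tcp_to_grasp is the distance from the TCP to the grasp point, in m); x points along the fingers, z is the direction in which the jaws open and shut, and the axes are right-handed (so a half turn about x gives the same grasp; the last joint's range is limited). The gripper opens to 92 mm and grips with 3 to 60 N. Pads are 19 mm wide; open, the fingers measure 130 mm over their backs; the gripper's body (75 mm by 190 mm) begins 47 mm behind the grasp point.
Start: joints at [0.965, 0.342, 1.524, -0, 1.275, -0.146], TCP at [0.233, 0.471, 0.227] pointing down, gripper open.
Joint ranges: [-2.53, 2.53], [-0.77, 2.02], [0.04, 2.7], [-1, 4.14], [0.28, 2.66], [-3.11, 3.11]. Speed limits (rad/s): [2.57, 2.57, 3.14, 3.14, 3.14, 3.14].

### API

Orientations are given as [roll, pitch, yaw] about the fixed x, y, z axes, in that order (R = Rz(yaw) Ry(pitch) Rx(roll)).
In Python, from cell import robot gives the robot as it stands.
- The arm moves only by the tool move_arm, never from a script. Its argument "deltas" is a list of rows, each an object with "dp": the shift along the tool's x, y, z in m, a list of three; "turn": the turn, a rotation vector about the tool's x, y, z in degrees, a list of three. A call has 1 to 10 rows; each row is the pose to reach, as a shift and turn from the pose commanded when the call began, along the tool's axes at that moment; what a row does not reach only later rows make up. A row lasts 1/10 s, in which the tool goes at most 50 mm and 8.59 degrees, less where a joint would pass 70% of its speed; a pose out of reach is approached as far as the arm can. A call with a gripper value outside its range is refused whole. "hand" is the finger opening in m, from 0 to 0.0918, set as the call begins (left out, the last holds). The fingers move at their own pace and stop on an object; "squeeze" is the grip in N (left out, the last holds). Time passes only in rows, so rows that repeat a pose let the fingers close. It gives the time, the measured TCP pose, the force and the opening at its end, in the units of the state.
- robot.observe(): the state, without advancing time (a new reading comes with each control period).
- robot.read_camera(name): name is "scene" or "top"; returns (picture, depth): 384x512x3 uint8, red, green, blue; 384x512 float32, m along the optical axis (not along the pixel's ray), 0 where there is no reading.
- robot.camera_info(name): a dict with "fx", "fy", "cx", "cy" (pixels), "R" (3x3) and "t" (3): a world point X has camera coordinates R X + t. Camera axes: x right, y down, z forward; pixel columns grow to the right and rows downward; lengths in m; the calibration is good to about 2 mm. A picture is of the moment at which its call begins. camera_info takes no time and is no camera call.
- robot.hand_in(): hands the job in, once; it reports no verdict.
The state is a dict: "time": time; "qpos": joint angles; "qvel": joint speeds; "joint_efforts": joint torques, N m; "tool_pos": TCP position; "tool_rot": TCP orientation; "contact_force": force on the tool from outside, world axes, zero at the start; "torque": the same for the moment, N m; "opening": finger opening in m.
Only numpy, scipy, OpenCV 4.12 (cv2) and the standard library are available. Lean on these libraries where they do the work, as an engineer would, in place of code of your own. Each camera call takes 0.05 s, during which the arm holds its last target.

## Working session

There is one attempt and no reset: what is moved stays moved. The work goes in short steps, Python scripts to look and compute and a tool call to move; the robot and the scene stay as the last step left them, time stands still between calls to the robot, and variables do not carry over. Pictures are saved under pics/ and viewed, and the job is handed in when it is done.

Besides the shell and the picture viewer there is one more tool, called after "Request:" by a JSON object that holds its "name" and its "arguments", one argument or row to a line. move_arm: Moves the arm, as the interface text tells. Its arguments: {"type":"object","properties":{"deltas":{"type":"array"},"hand":{"type":"number"},"squeeze":{"type":"number"}},"required":["deltas"]}

```bash
ls; mkdir -p pics
python3 - <<'E'
from cell import robot
import cv2,numpy as np
s=robot.observe()
for k,v in s.items(): print(k,np.round(v,3))
for n in("scene","top"):
    p,d=robot.read_camera(n); cv2.imwrite(f"pics/{n}0.png",p[:,:,::-1]); np.savez(f"{n}0.npz",p=p,d=d)
    print(n,{k:np.round(v,4).tolist() for k,v in robot.camera_info(n).items()})
E
```

```text
pics
time 0.0
qpos [ 0.965  0.343  1.525 -0.     1.275 -0.146]
qvel [-0.001 -0.     0.001 -0.    -0.    -0.   ]
joint_efforts [ 1.0000e-03 -4.3125e+01 -2.4422e+01  7.2000e-02  5.6000e-02 -0.0000e+00]
tool_pos [0.233 0.47  0.226]
tool_rot [ 3.009  1.569 -2.163]
contact_force [ 0.427  0.676 -0.472]
torque [-0.028  0.039 -0.05 ]
opening 0.092
scene {'fx': 439.7948, 'fy': 439.7948, 'cx': 264.1944, 'cy': 189.2918, 'R': [[-0.5316, 0.847, 0.0027], [0.6651, 0.4194, -0.6179], [-0.5245, -0.3266, -0.7863]], 't': [0.2978, -0.2247, 1.8212]}
top {'fx': 458.037, 'fy': 458.037, 'cx': 260.8714, 'cy': 192.3542, 'R': [[-0.0155, -0.9996, 0.0227], [-0.9891, 0.012, -0.1465], [0.1462, -0.0247, -0.9889]], 't': [-0.0679, 0.5363, 1.5738]}
```

View pics/scene0.png

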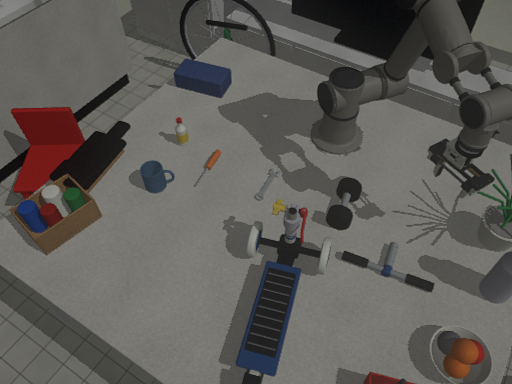

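View pics/top0.png

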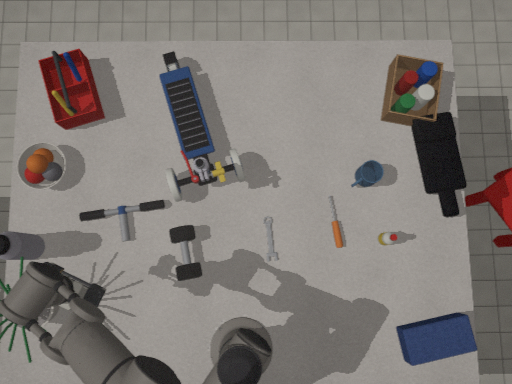

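Both views show the scooter, with its stem near (291,212) in scene and (200,170) in top. The red lever is on the robot's left and the yellow nut on its right. I'll measure next.

```bash
cat > h.py <<'E'
import numpy as np,cv2
from cell import robot
def ray(n,u,v):
    c=robot.camera_info(n);R=np.array(c["R"]);t=np.array(c["t"])
    return -R.T@t, R.T@np.array([(u-c["cx"])/c["fx"],(v-c["cy"])/c["fy"],1])
def onz(n,u,v,z):
    o,d=ray(n,u,v); return o+d*(z-o[2])/d[2]
def proj(n,X):
    c=robot.camera_info(n);x=np.array(c["R"])@X+np.array(c["t"])
    return c["fx"]*x[0]/x[2]+c["cx"],c["fy"]*x[1]/x[2]+c["cy"]
def cloud(n,d):
    c=robot.camera_info(n);R=np.array(c["R"]);t=np.array(c["t"])
    v,u=np.mgrid[:384,:512]
    P=np.stack([(u-c["cx"])/c["fx"]*d,(v-c["cy"])/c["fy"]*d,d],-1)
    return (P-t)@R
E
python3 - <<'E'
from h import *
for n,(x0,y0,w,h) in dict(scene=(230,185,110,80),top=(150,130,110,80)).items():
    f=np.load(n+"0.npz");p,d=f["p"],f["d"]
    cv2.imwrite(f"pics/{n}0z.png",cv2.resize(p[y0:y0+h,x0:x0+w,::-1],None,fx=7,fy=7,interpolation=cv2.INTER_CUBIC))
    P=cloud(n,d);hsv=cv2.cvtColor(p,cv2.COLOR_RGB2HSV)
    H,S,V=[hsv[...,i].astype(int) for i in range(3)]
    roi=np.zeros(H.shape,bool);roi[y0:y0+h,x0:x0+w]=1
    for nm,m in dict(red=((H<8)|(H>172))&(S>140)&(V>60)&roi,yel=(H>18)&(H<35)&(S>120)&(V>80)&roi).items():
        v,u=np.nonzero(m);Q=P[m]
        print(n,nm,m.sum(),"px",u.min(),u.max(),v.min(),v.max(),"med",np.round(np.median(Q,0),3),"lo",np.round(np.percentile(Q,5,axis=0),3),"hi",np.round(np.percentile(Q,95,axis=0),3))
    # deck blue
    big=np.zeros(H.shape,bool)
    if n=="top": big[55:170,150:225]=1
    else: big[255:384,225:310]=1
    m=(H>100)&(H<125)&(S>120)&(V>50)&big&(abs(P[...,2]-.076)<.012)
    Q=P[m];r=cv2.minAreaRect(Q[:,:2].astype(np.float32)*1000);print("deck",m.sum(),r, Q[:,2].mean())
    # stem top: z 0.24-.275
    m=roi&(P[...,2]>.25)&(P[...,2]<.275);print("stem top",m.sum(),P[m].mean(0),P[m].min(0),P[m].max(0))
E
```

```text
scene red 92 px 300 306 208 242 med [0.586 0.151 0.224] lo [0.553 0.13  0.214] hi [0.648 0.179 0.229]
scene yel 125 px 273 291 199 217 med [0.583 0.062 0.222] lo [0.555 0.047 0.212] hi [0.609 0.08  0.227]
deck 1372 ((824.91796875, 186.61209106445312), (327.6714172363281, 108.21009826660156), 16.8292179107666) 0.07385519470561674
stem top 86 [0.60246057 0.12060195 0.26102229] [0.58562669 0.10434763 0.25061008] [0.61712312 0.13283415 0.26731154]
top red 82 px 181 198 151 182 med [0.574 0.147 0.224] lo [0.546 0.128 0.213] hi [0.638 0.175 0.23 ]
top yel 151 px 212 224 162 181 med [0.575 0.06  0.22 ] lo [0.553 0.047 0.208] hi [0.606 0.077 0.227]
deck 785 ((821.7723999023438, 184.7474365234375), (326.2850646972656, 105.90410614013672), 16.828624725341797) 0.07254603803502434
stem top 75 [0.59616255 0.11838862 0.26017766] [0.58225315 0.10538569 0.25029328] [0.61374135 0.13026719 0.26925438]
```

Run:
```python
import cv2,numpy as np
a=cv2.imread("pics/scene0z.png");b=cv2.imread("pics/top0z.png");print(a.shape,b.shape)
```

```text
(560, 770, 3) (560, 770, 3)
```

View pics/scene0z.png

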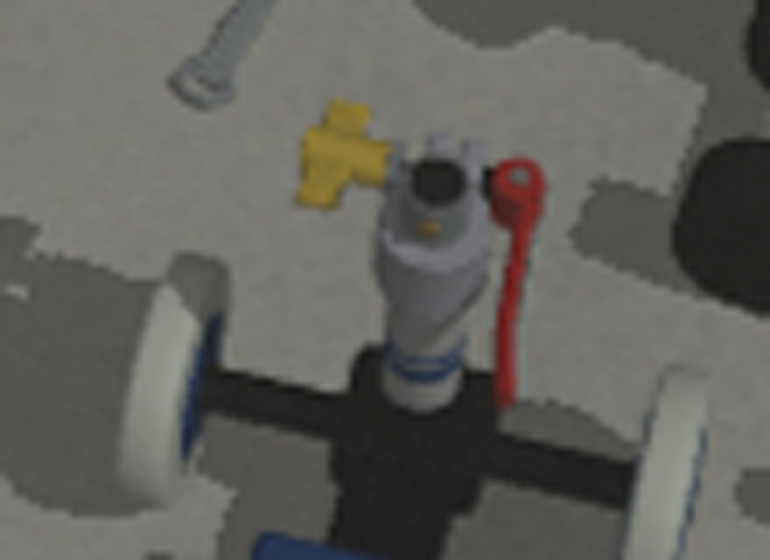

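View pics/top0z.png

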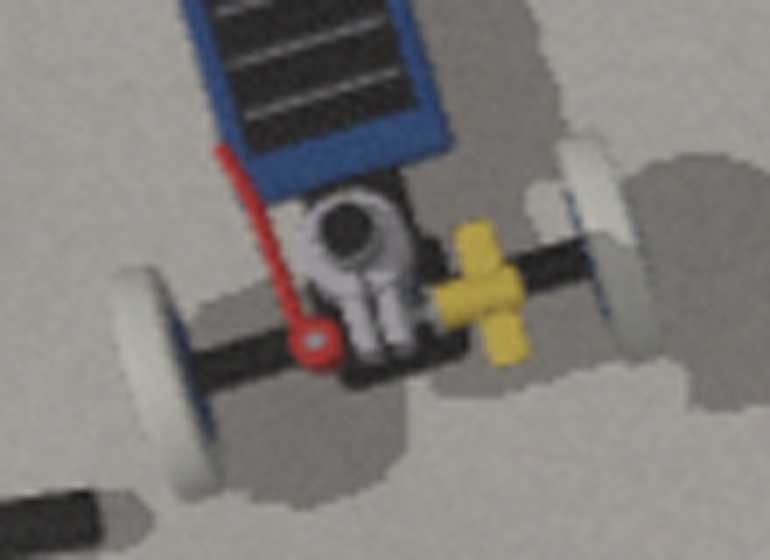

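Zooms: the lever lies closed along the stem, with its pivot at zoom (519,180) in scene and (316,340) in top. The nut wings are near level, with tips at (348,110)/(318,200) in scene and (477,230)/(508,355) in top.

Run:
```python
from h import *
Z=dict(scene=(230,185),top=(150,130))
def px(n,X,Y): return Z[n][0]+(X+.5)/7-.5, Z[n][1]+(Y+.5)/7-.5
def tri(a,b):
    o1,d1=ray("scene",*px("scene",*a));o2,d2=ray("top",*px("top",*b))
    A=np.stack([d1,-d2],1);s=np.linalg.lstsq(A,o2-o1,rcond=None)[0]
    p,q=o1+d1*s[0],o2+d2*s[1];return (p+q)/2,np.linalg.norm(p-q)
st=[onz("scene",*px("scene",438,182),.262),onz("top",*px("top",348,225),.262)];print("stem",st)
for nm,a,b in [("stem",(438,182),(348,225)),("pivot top",(519,178),(316,338)),("lever tip",(506,405),(222,150)),("wing front",(348,102),(511,362)),("wing back",(318,207),(474,222)),("nut hub end",(310,150),(522,285))]:
    print(nm,*tri(a,b))
yaw=np.radians(16.83);c,s=np.cos(yaw),np.sin(yaw);R=np.array([[c,-s],[s,c]])
S=(st[0]+st[1])[:2]/2;print(S,"deck centre in scooter", R.T@(np.array([.8233,.1857])-S))
def sc(p): return np.r_[R.T@(p[:2]-S),p[2]]
for nm,a,b in [("pivot top",(519,178),(316,338)),("lever tip",(506,405),(222,150)),("wing front",(348,102),(511,362)),("wing back",(318,207),(474,222)),("nut hub end",(310,150),(522,285))]:
    print(nm,np.round(sc(tri(a,b)[0]),4))
# wheels by depth: points z .11-.125
for n in("scene","top"):
    f=np.load(n+"0.npz");P=cloud(n,f["d"]);Q=P[(P[...,2]>.10)&(P[...,2]<.125)].reshape(-1,3)
    q=(Q[:,:2]-S)@R
    for sg in(1,-1):
        m=(abs(q[:,0])<.05)&(abs(q[:,1]-sg*.115)<.03);print(n,"wheel",m.sum(),q[m].mean(0),q[m].min(0),q[m].max(0))
# wing depth slope
for n in("scene","top"):
    f=np.load(n+"0.npz");p=f["p"];P=cloud(n,f["d"]);hsv=cv2.cvtColor(p,cv2.COLOR_RGB2HSV).astype(int)
    q=np.concatenate([(P[...,:2]-S)@R,P[...,2:]],-1)
    m=(hsv[...,0]>18)&(hsv[...,0]<35)&(hsv[...,1]>120)&(hsv[...,2]>80)&(abs(q[...,0]+.036)<.045)&(abs(q[...,1]+.052)<.02)
    g=q[m]
    for lo,hi in[(-.08,-.055),(-.055,-.045),(-.045,-.027),(-.027,-.017),(-.017,.01)]:
        k=(g[:,0]>lo)&(g[:,0]<hi);print(n,lo,hi,k.sum(),np.round(np.median(g[k],0),4) if k.any() else"")
```

```text
stem [array([0.59873403, 0.1180693 , 0.262     ]), array([0.59947026, 0.1169663 , 0.262     ])]
stem [0.59914276 0.11753674 0.2621851 ] 0.0013140093089895012
pivot top [0.55588299 0.13504046 0.2266663 ] 0.0003608633033817577
lever tip [0.64647287 0.18044859 0.20838528] 0.000602039778917236
wing front [0.54778385 0.04802433 0.20919879] 0.0028093524029004133
wing back [0.6092899  0.06644785 0.21772949] 0.0027588026052956585
nut hub end [0.5813792  0.0454525  0.21103427] 0.0030614657808758533
[0.59910214 0.1175178 ] deck centre in scooter [0.23433602 0.00034914]
pivot top [-0.0363  0.0293  0.2267]
lever tip [0.0636 0.0465 0.2084]
wing front [-0.0692 -0.0517  0.2092]
wing back [-0.005  -0.0518  0.2177]
nut hub end [-0.0378 -0.0638  0.211 ]
scene wheel 187 [0.00937845 0.11641815] [-0.04392184  0.10442282] [0.04959249 0.12835601]
scene wheel 179 [ 0.00859443 -0.11177292] [-0.04266942 -0.12618724] [ 0.0449898  -0.09997411]
top wheel 180 [-0.0037629   0.11590368] [-0.04731352  0.10476192] [0.04465447 0.12874853]
top wheel 169 [-0.00424059 -0.112493  ] [-0.04684181 -0.12467591] [ 0.04031619 -0.10089492]
scene -0.08 -0.055 12 [-0.0618 -0.052   0.213 ]
scene -0.055 -0.045 11 [-0.0532 -0.0505  0.2149]
scene -0.045 -0.027 50 [-0.0327 -0.048   0.2234]
scene -0.027 -0.017 22 [-0.0237 -0.0492  0.2197]
scene -0.017 0.01 19 [-0.008  -0.0513  0.2248]
top -0.08 -0.055 23 [-0.0613 -0.0517  0.2111]
top -0.055 -0.045 24 [-0.0482 -0.049   0.2176]
top -0.045 -0.027 55 [-0.0362 -0.0474  0.2222]
top -0.027 -0.017 16 [-0.0224 -0.0505  0.222 ]
top -0.017 0.01 23 [-0.0108 -0.0538  0.2224]
```

```bash
cat >> h.py <<'E'
from scipy.spatial.transform import Rotation as Ro
S=np.array([.5991,.1175]);YAW=np.radians(16.83)
RS=np.array([[np.cos(YAW),-np.sin(YAW),0],[np.sin(YAW),np.cos(YAW),0],[0,0,1]])
def w(p): return RS@np.array(p)/1000+np.r_[S,0]      # scooter mm -> world m
def sc(P): return RS.T@(np.array(P)-np.r_[S,0])*1000
def goal(sign=1): return np.stack([[0,0,-1],np.cross(sign*RS[:,0],[0,0,-1]),sign*RS[:,0]],1)
def st(sign=1):
    s=robot.observe();R=Ro.from_euler("xyz",s["tool_rot"])
    t=(R.inv()*Ro.from_matrix(goal(sign))).as_rotvec(degrees=True)
    print("t",round(s["time"],2),"scooter mm",np.round(sc(s["tool_pos"]),1),"F(scooter)",np.round(RS.T@np.array(s["contact_force"]),1),"turn needed",np.round(t,1),"q6",np.round(s["qpos"][5],2),"open",round(s["opening"],4))
    return s,R
def to(p,sign=1):
    s,R=st(sign);print("dp for",p,np.round(R.inv().apply(w(p)-np.array(s["tool_pos"])),4))
E
python3 - <<'E'
from h import *
for sg in(1,-1): to([62,14,260],sg)
R=Ro.from_euler("xyz",robot.observe()["tool_rot"]);print(np.round(R.as_matrix(),2)); print(w([62,14,260]))
E
```

```text
t 0.1 scooter mm [-248.6  443.6  226.1] F(scooter) [ 0.2  0.4 -0.2] turn needed [46.8 -0.1  0. ] q6 -0.15 open 0.0918
dp for [62, 14, 260] [-0.0339 -0.5204 -0.1009]
t 0.1 scooter mm [-248.6  443.6  226.1] F(scooter) [ 0.2  0.4 -0.2] turn needed [-1.332e+02 -0.000e+00 -1.000e-01] q6 -0.15 open 0.0918
dp for [62, 14, 260] [-0.0339 -0.5204 -0.1009]
[[-0.   -0.9   0.44]
 [-0.    0.44  0.9 ]
 [-1.    0.   -0.  ]]
[0.65439096 0.1488514  0.26      ]
```

Request:
{"name": "move_arm", "arguments": {
  "deltas": [
    {"dp": [-0.05,0,0],"turn": [8,0,0]},
    {"dp": [-0.08,-0.04,-0.008],"turn": [16,0,0]},
    {"dp": [-0.08,-0.085,-0.016],"turn": [24,0,0]},
    {"dp": [-0.08,-0.13,-0.025],"turn": [32,0,0]},
    {"dp": [-0.08,-0.175,-0.034],"turn": [40,0,0]},
    {"dp": [-0.08,-0.22,-0.043],"turn": [46.8,0,0]},
    {"dp": [-0.08,-0.265,-0.052],"turn": [46.8,0,0]},
    {"dp": [-0.08,-0.31,-0.061],"turn": [46.8,0,0]},
    {"dp": [-0.08,-0.355,-0.07],"turn": [46.8,0,0]},
    {"dp": [-0.08,-0.4,-0.078],"turn": [46.8,0,0]}
  ],
  "hand": 0
}}

```text
time: 1.1
tool_pos: [0.5579, 0.2216, 0.3064]
tool_rot: [2.868, 1.57, -3.122]
contact_force: [1.0, 1.9, 0.0]
opening: 0.016
```

```bash
python3 -c "
from h import *
to([64,14,300])"
```

```text
t 1.1 scooter mm [ -9.3 111.5 306.4] F(scooter) [1.5 1.5 0. ] turn needed [ 0. -0. -0.] q6 -0.04 open 0.016
dp for [64, 14, 300] [ 0.0063 -0.0976  0.0732]
```

Request:
{"name": "move_arm", "arguments": {
  "deltas": [
    {"dp": [0,-0.03,0.024]},
    {"dp": [0,-0.065,0.048]},
    {"dp": [0.006,-0.0975,0.073]},
    {"dp": [0.006,-0.0975,0.073]},
    {"dp": [0.006,-0.0975,0.073]}
  ]
}}

```text
invalid input
```

```bash
python3 -c "
from h import *
to([64,14,206])
p,d=robot.read_camera('top');cv2.imwrite('pics/t1.png',cv2.resize(p[100:220,130:290,::-1],None,fx=5,fy=5))
p,d=robot.read_camera('scene');cv2.imwrite('pics/s1.png',cv2.resize(p[130:290,220:380,::-1],None,fx=3.75,fy=3.75))
"
```

```text
t 1.1 scooter mm [ -9.3 111.5 306.4] F(scooter) [1.5 1.5 0. ] turn needed [ 0. -0. -0.] q6 -0.04 open 0.016
dp for [64, 14, 206] [ 0.1003 -0.0976  0.0733]
```

View pics/s1.png

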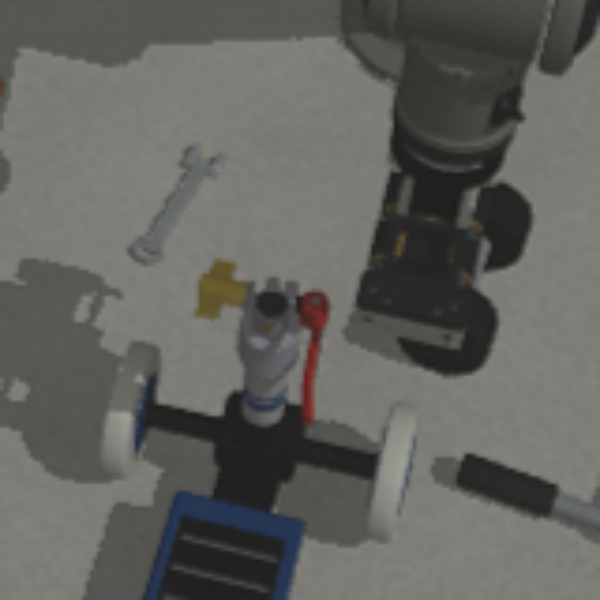

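View pics/t1.png

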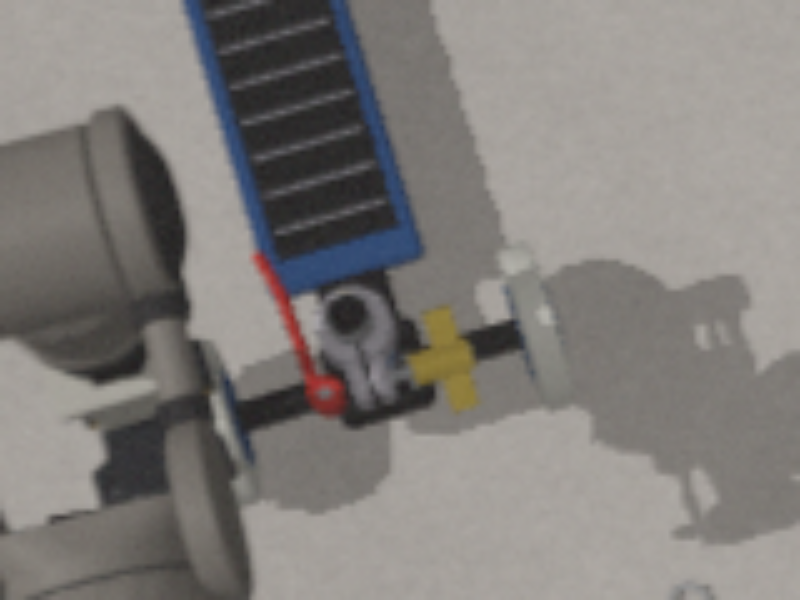

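The call needs turn in each row. The views show the gripper left of the lever with the way clear.

Request:
{"name": "move_arm", "arguments": {
  "deltas": [
    {"dp": [0,-0.03,0.024],"turn": [0,0,0]},
    {"dp": [0,-0.065,0.048],"turn": [0,0,0]},
    {"dp": [0.006,-0.0975,0.073],"turn": [0,0,0]},
    {"dp": [0.006,-0.0975,0.073],"turn": [0,0,0]},
    {"dp": [0.006,-0.0975,0.073],"turn": [0,0,0]}
  ]
}}

```text
time: 1.7
tool_pos: [0.6546, 0.1509, 0.2993]
tool_rot: [2.752, 1.568, 3.045]
contact_force: [0.5, 0.4, 0.0]
opening: 0.0008
```

```bash
python3 -c "
from h import *
to([64,14,206])
p,d=robot.read_camera('top');cv2.imwrite('pics/t2.png',cv2.resize(p[100:220,130:290,::-1],None,fx=5,fy=5))
p,d=robot.read_camera('scene');cv2.imwrite('pics/s2.png',cv2.resize(p[130:290,220:380,::-1],None,fx=3.75,fy=3.75))
"
```

```text
t 1.7 scooter mm [ 62.8  15.9 299.3] F(scooter) [0.6 0.2 0. ] turn needed [-0.  -0.1 -0.1] q6 -0.18 open 0.0008
dp for [64, 14, 206] [ 0.0933 -0.002   0.0014]
```

View pics/s2.png

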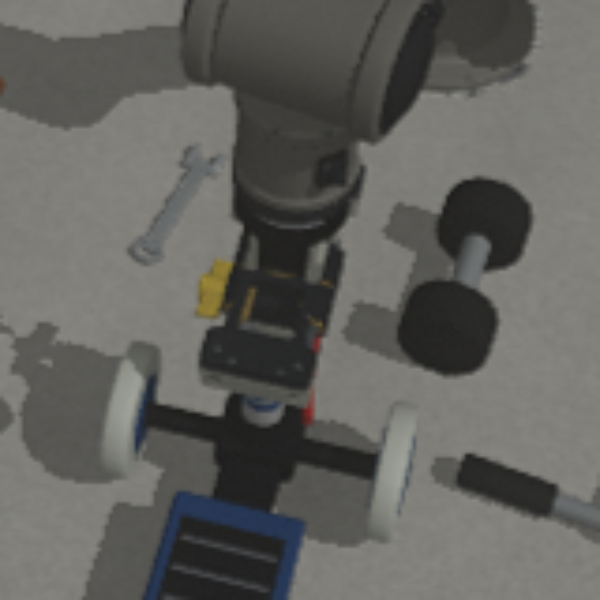

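View pics/t2.png

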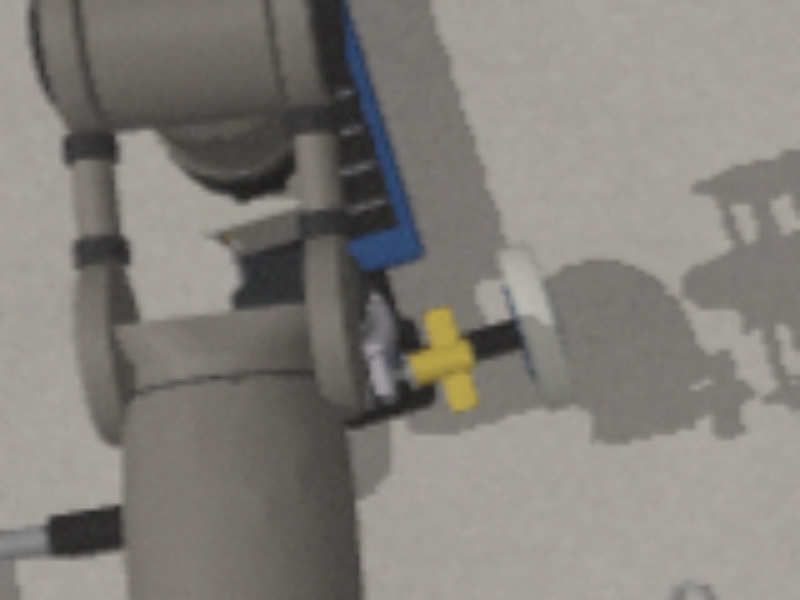

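Request:
{"name": "move_arm", "arguments": {
  "deltas": [
    {"dp": [0.03,-0.004,0.001],"turn": [0,0,0]},
    {"dp": [0.06,-0.004,0.001],"turn": [0,0,0]},
    {"dp": [0.075,-0.004,0.001],"turn": [0,0,0]},
    {"dp": [0.085,-0.004,0.001],"turn": [0,0,0]},
    {"dp": [0.093,-0.004,0.001],"turn": [0,0,0]},
    {"dp": [0.093,-0.004,0.001],"turn": [0,0,0]}
  ]
}}

```text
time: 2.4
tool_pos: [0.6566, 0.148, 0.2076]
tool_rot: [2.536, 1.57, 2.831]
contact_force: [-0.6, -0.0, 0.3]
opening: 0.0001
```

```bash
python3 -c "
from h import *
st()
# path: finger box 38 x 19; lever inner face on line offset; tool fixed orientation
import math
for deg in range(0,121,10):
    t=math.radians(deg);d=np.array([math.cos(t),math.sin(t)]);n=np.array([-d[1],d[0]])
    # contact point at r=90 from pivot, on inner face (offset +1 in n), fingers' centre behind by support
    h=19*abs(n[0])+9.5*abs(n[1])
    # box support corner in direction n:
    c=np.array([19*np.sign(n[0]),9.5*np.sign(n[1])]) if 0<deg%90 else np.array([19*np.sign(round(n[0],6)),9.5*np.sign(round(n[1],6))])
    cp=np.array([-36,29])+85*d+1*n
    print(deg,np.round(cp-c,0),np.round(cp,0))
"
```

```text
t 2.4 scooter mm [ 63.9  12.6 207.6] F(scooter) [-0.5  0.2  0.3] turn needed [ 0.1 -0.  -0. ] q6 -0.19 open 0.0001
0 [49. 20.] [49. 30.]
10 [67. 35.] [48. 45.]
20 [63. 50.] [44. 59.]
30 [56. 63.] [37. 72.]
40 [47. 75.] [28. 84.]
50 [37. 85.] [18. 95.]
60 [25. 94.] [  6. 103.]
70 [ 11. 100.] [ -8. 109.]
80 [ -3. 103.] [-22. 113.]
90 [-18. 114.] [-37. 114.]
100 [-33. 122.] [-52. 113.]
110 [-47. 118.] [-66. 109.]
120 [-60. 112.] [-79. 102.]
```

Request:
{"name": "move_arm", "arguments": {
  "deltas": [
    {"dp": [0.001,0.01,0.002],"turn": [0,0,0]},
    {"dp": [0.001,0.022,0.002],"turn": [0,0,0]},
    {"dp": [0.001,0.037,-0.001],"turn": [0,0,0]},
    {"dp": [0.001,0.05,-0.008],"turn": [0,0,0]},
    {"dp": [0.001,0.062,-0.017],"turn": [0,0,0]},
    {"dp": [0.001,0.062,-0.017],"turn": [0,0,0]}
  ]
}}

```text
time: 3.0
tool_pos: [0.6213, 0.2044, 0.2075]
tool_rot: [0.835, 1.569, 1.132]
contact_force: [-0.2, -1.4, 0.2]
opening: 0.0004
```

```bash
python3 -c "
from h import *
st()
p,d=robot.read_camera('scene');cv2.imwrite('pics/s3.png',cv2.resize(p[130:290,220:380,::-1],None,fx=3.75,fy=3.75))
"
```

```text
t 3.0 scooter mm [ 46.4  76.7 207.5] F(scooter) [-0.6 -1.3  0.2] turn needed [ 0.2  0.1 -0.1] q6 -0.1 open 0.0004
```

View pics/s3.png

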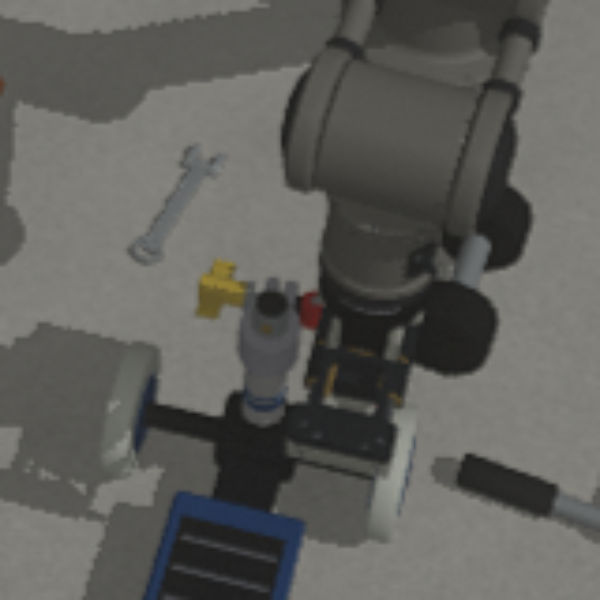

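Request:
{"name": "move_arm", "arguments": {
  "deltas": [
    {"dp": [0.001,0.009,-0.01],"turn": [0,0,0]},
    {"dp": [0.001,0.017,-0.022],"turn": [0,0,0]},
    {"dp": [0.001,0.022,-0.036],"turn": [0,0,0]},
    {"dp": [0.001,0.025,-0.05],"turn": [0,0,0]},
    {"dp": [0.001,0.027,-0.065],"turn": [0,0,0]},
    {"dp": [0.001,0.028,-0.08],"turn": [0,0,0]},
    {"dp": [0.001,0.026,-0.094],"turn": [0,0,0]},
    {"dp": [0.001,0.024,-0.102],"turn": [0,0,0]},
    {"dp": [0.001,0.024,-0.102],"turn": [0,0,0]}
  ]
}}

```text
time: 3.95
tool_pos: [0.5183, 0.195, 0.2063]
tool_rot: [0.191, 1.569, 0.484]
contact_force: [1.3, 0.1, 0.9]
opening: 0.0006
```

```bash
python3 -c "
from h import *
to([-6,-58,300])"
```

```text
t 3.95 scooter mm [-54.9  97.6 206.3] F(scooter) [ 1.2 -0.3  0.9] turn needed [-0.   0.1 -0. ] q6 -0.07 open 0.0006
dp for [-6, -58, 300] [-0.0936 -0.1555  0.049 ]
```

Request:
{"name": "move_arm", "arguments": {
  "deltas": [
    {"dp": [-0.002,0.004,0.01],"turn": [0,0,0]},
    {"dp": [-0.04,0.004,0.01],"turn": [0,0,0]},
    {"dp": [-0.08,0,0.02],"turn": [0,0,0]},
    {"dp": [-0.094,-0.04,0.03],"turn": [0,0,0]},
    {"dp": [-0.094,-0.08,0.04],"turn": [0,0,0]},
    {"dp": [-0.094,-0.12,0.049],"turn": [0,0,0]},
    {"dp": [-0.094,-0.155,0.049],"turn": [0,0,0]},
    {"dp": [-0.094,-0.155,0.049],"turn": [0,0,0]},
    {"dp": [-0.094,-0.155,0.049],"turn": [0,0,0]}
  ]
}}

```text
time: 4.85
tool_pos: [0.6099, 0.0607, 0.299]
tool_rot: [2.449, 1.568, 2.742]
contact_force: [0.2, 0.7, -0.1]
opening: 0.0002
```

```bash
cat >> h.py <<'E'
def pic(k):
    for n,(x0,y0) in dict(top=(150,125),scene=(220,170)).items():
        p,d=robot.read_camera(n);np.savez(f"{n}{k}.npz",p=p,d=d)
        cv2.imwrite(f'pics/{n}{k}.png',cv2.resize(p[y0:y0+90,x0:x0+120,::-1],None,fx=6,fy=6,interpolation=cv2.INTER_CUBIC))
E
python3 -c "
from h import *
pic(4);to([-6,-58,230])"
```

```text
t 4.95 scooter mm [ -5.9 -56.1 299.5] F(scooter) [-0.6  0.1 -0.1] turn needed [ 0.1 -0.  -0.1] q6 -0.32 open 0.0004
dp for [-6, -58, 230] [ 0.0695 -0.002  -0.    ]
```

View pics/scene4.png

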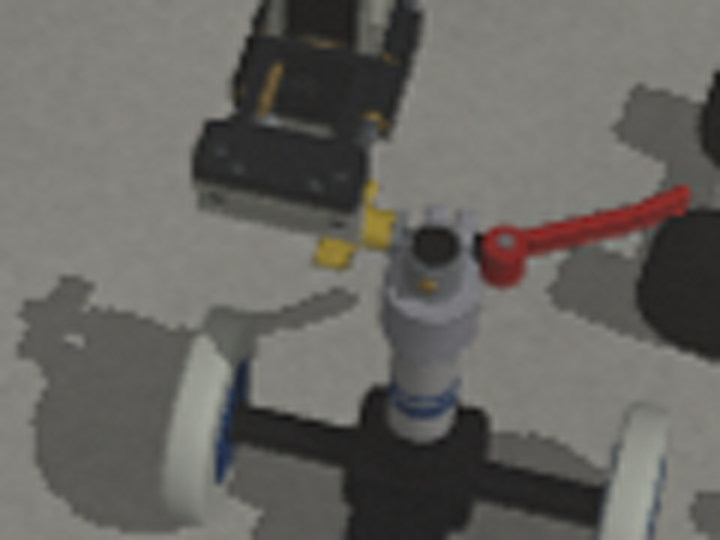

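View pics/top4.png

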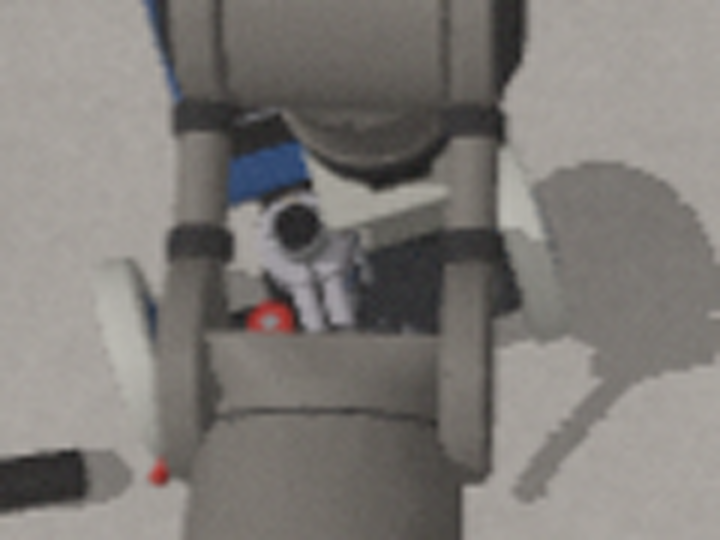

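The lever is open, with its tip at zoom (685,197) in scene and (159,470) in top. I'll check its angle, then press the nut's +x wing.

```bash
python3 -c "
from h import *
for n,X,Y,x0,y0 in [('scene',682,200,220,170),('top',159,470,150,125)]:
    P=onz(n,x0+(X+.5)/6-.5,y0+(Y+.5)/6-.5,.215);s=sc(P);print(n,np.round(s,1),np.degrees(np.arctan2(s[1]-29,s[0]+36)))
"
```

```text
scene [-94.4 109.7 215. ] 125.91814379286264
top [-92.5 107.6 215. ] 125.70040849979473
```

Request:
{"name": "move_arm", "arguments": {
  "deltas": [
    {"dp": [0.03,-0.002,0.001],"turn": [0,0,0]},
    {"dp": [0.055,-0.002,0.001],"turn": [0,0,0]},
    {"dp": [0.065,-0.002,0.001],"turn": [0,0,0]},
    {"dp": [0.065,-0.002,0.001],"turn": [0,0,0]}
  ]
}}

```text
time: 5.35
tool_pos: [0.6107, 0.0606, 0.2336]
tool_rot: [2.714, 1.568, 3.01]
contact_force: [-0.4, -0.0, -0.9]
opening: 0.0006
```

```bash
python3 -c "
from h import *
to([-5,-58,203])
"
```

```text
t 5.35 scooter mm [ -5.4 -57.8 233.6] F(scooter) [-0.4  0.1 -0.9] turn needed [ 0.1 -0.2 -0.1] q6 -0.32 open 0.0006
dp for [-5, -58, 203] [ 0.0306 -0.0002  0.0004]
```

Request:
{"name": "move_arm", "arguments": {
  "deltas": [
    {"dp": [0.005,0,0],"turn": [0,0,0]},
    {"dp": [0.01,0,0],"turn": [0,0,0]},
    {"dp": [0.015,0,0],"turn": [0,0,0]},
    {"dp": [0.02,0,0],"turn": [0,0,0]},
    {"dp": [0.025,0,0],"turn": [0,0,0]},
    {"dp": [0.029,0,0],"turn": [0,0,0]},
    {"dp": [0.032,0,0],"turn": [0,0,0]},
    {"dp": [0.032,0,0],"turn": [0,0,0]}
  ]
}}

```text
time: 6.15
tool_pos: [0.612, 0.0595, 0.2037]
tool_rot: [-0.189, 1.569, 0.105]
contact_force: [0.1, -0.6, 2.5]
opening: 0.0003
```

```bash
python3 -c "
from h import *
pic(5);to([-86,-56,262])
"
```

```text
t 6.25 scooter mm [ -4.4 -59.2 203.7] F(scooter) [0.3 0.5 5.2] turn needed [0.  0.1 0. ] q6 -0.32 open 0.0003
dp for [-86, -56, 262] [-0.0585  0.0032 -0.0814]
```

View pics/scene5.png

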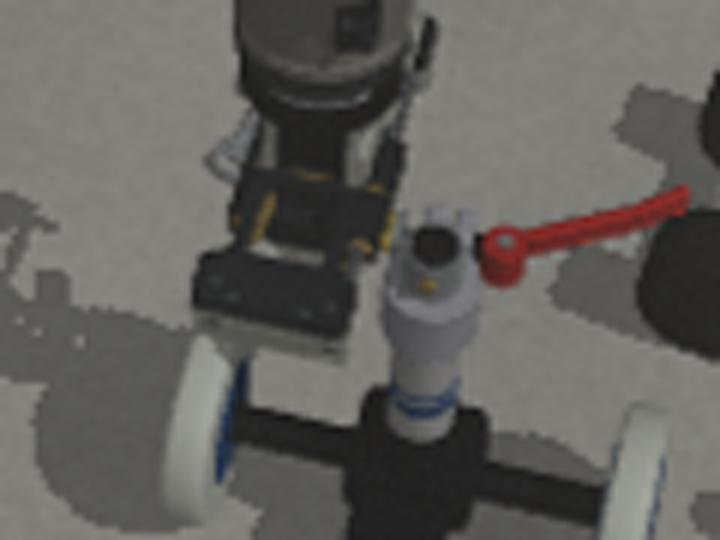

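Request:
{"name": "move_arm", "arguments": {
  "deltas": [
    {"dp": [-0.04,0.002,0],"turn": [0,0,0]},
    {"dp": [-0.075,0.002,0],"turn": [0,0,0]},
    {"dp": [-0.08,0.003,-0.04],"turn": [0,0,0]},
    {"dp": [-0.08,0.003,-0.085],"turn": [0,0,0]},
    {"dp": [-0.08,0.003,-0.12],"turn": [0,0,0]},
    {"dp": [-0.08,0.003,-0.15],"turn": [0,0,0]},
    {"dp": [-0.08,0.003,-0.15],"turn": [0,0,0]}
  ]
}}

```text
time: 6.95
tool_pos: [0.4644, 0.0183, 0.2832]
tool_rot: [-2.886, 1.57, -2.593]
contact_force: [0.9, 0.7, 0.0]
opening: 0.0005
```

```bash
python3 -c "
from h import *
pic(6);to([-88,-55,228])
"
```

```text
t 7.05 scooter mm [-154.7  -56.5  283.2] F(scooter) [-0.2  0.4 -0.1] turn needed [-0.   0.1  0. ] q6 -0.42 open 0.0004
dp for [-88, -55, 228] [0.0553 0.0015 0.0666]
```

View pics/scene6.png

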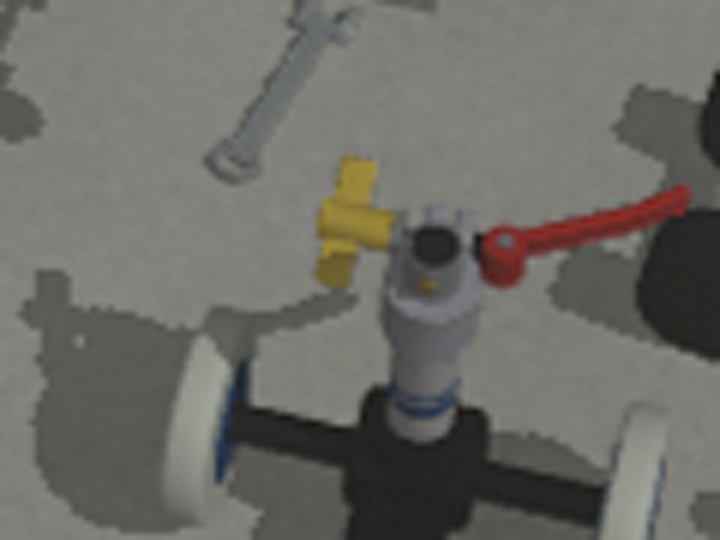

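View pics/top6.png

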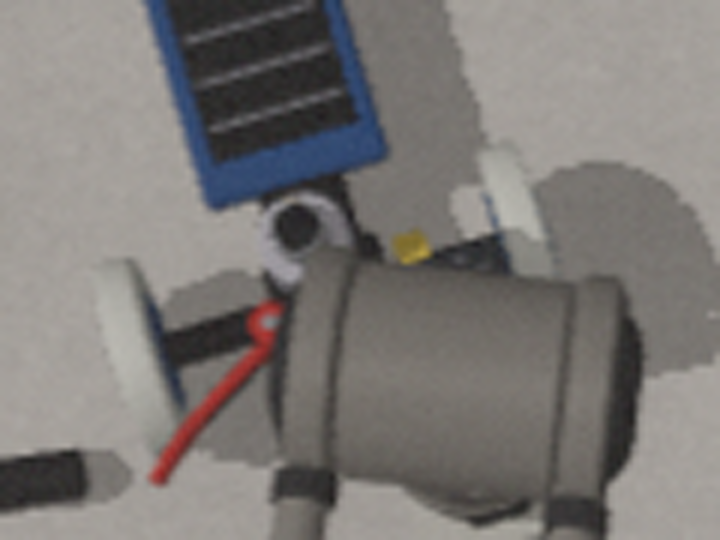

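The front wing's tip is at zoom (357,158) in scene. I'll get its angle from the ray on the plane y = -52.

```bash
cat >> h.py <<'E'
def ony(n,u,v,y):
    o,d=ray(n,u,v);o=sc(o);d=RS.T@d;return o+d*(y-o[1])/d[1]
E
python3 -c "
from h import *
for X,Y in [(357,160),(335,283)]:
    print(np.round(ony('scene',220+(X+.5)/6-.5,170+(Y+.5)/6-.5,-52),1))
for n in ('scene',):
    f=np.load(n+'6.npz');P=cloud(n,f['d']);hsv=cv2.cvtColor(f['p'],cv2.COLOR_RGB2HSV).astype(int)
    q=((P-np.r_[S,0])@RS)*1000
    m=(hsv[...,0]>18)&(hsv[...,0]<35)&(hsv[...,1]>110)&(hsv[...,2]>60)&(abs(q[...,0]+36)<45)&(abs(q[...,1]+52)<20)
    for v in np.unique(np.nonzero(m)[0]):
        print(v,np.round(np.median(q[v][m[v]],0),1),m[v].sum())
# predicted tip pixels
for a in range(-110,1,10):
    t=np.radians(a);print(a,[np.round((np.array(proj('scene',w([-36+33*np.sin(t)*k,-52,215+33*np.cos(t)*k])))-[220,170])*6+2.5) for k in(1,-1)])
"
```

```text
[-59. -52. 237.]
[-19.4 -52.  183.7]
196 [-61.5 -55.8 232.5] 3
197 [-59.8 -50.5 233.5] 6
198 [-58.1 -49.9 229.7] 6
199 [-55.4 -51.3 228.6] 5
200 [-52.9 -52.1 226.2] 6
201 [-49.  -51.1 226.1] 6
202 [-46.9 -50.3 224.7] 6
203 [-42.5 -54.5 223.4] 7
204 [-37.9 -51.3 224.9] 8
205 [-34.7 -48.9 224.8] 11
206 [-31.3 -48.3 226.3] 11
207 [-28.8 -47.4 223.2] 11
208 [-26.7 -48.1 222.2] 10
209 [-25.4 -46.  219.2] 9
210 [-24.1 -46.4 213.7] 9
211 [-22.7 -50.1 210.4] 6
212 [-18.8 -50.7 210.1] 5
213 [-14.6 -51.1 209.1] 6
214 [-13.4 -52.3 207.1] 5
215 [-11.9 -51.8 203.5] 5
216 [ -8.8 -51.  203.7] 5
217 [ -6.1 -47.2 203.9] 3
-110 [array([359., 187.]), array([330., 257.])]
-100 [array([360., 178.]), array([329., 266.])]
-90 [array([360., 171.]), array([328., 273.])]
-80 [array([361., 165.]), array([328., 279.])]
-70 [array([360., 161.]), array([329., 283.])]
-60 [array([359., 158.]), array([330., 285.])]
-50 [array([358., 157.]), array([331., 285.])]
-40 [array([356., 159.]), array([333., 283.])]
-30 [array([354., 162.]), array([335., 280.])]
-20 [array([352., 167.]), array([338., 274.])]
-10 [array([349., 174.]), array([340., 267.])]
0 [array([346., 182.]), array([343., 259.])]
```

Request:
{"name": "move_arm", "arguments": {
  "deltas": [
    {"dp": [0,-0.001,0.045],"turn": [0,0,0]},
    {"dp": [0,-0.001,0.09],"turn": [0,0,0]},
    {"dp": [0,-0.001,0.13],"turn": [0,0,0]},
    {"dp": [0,-0.001,0.142],"turn": [0,0,0]},
    {"dp": [0.03,-0.001,0.142],"turn": [0,0,0]},
    {"dp": [0.04,-0.001,0.142],"turn": [0,0,0]},
    {"dp": [0.04,-0.001,0.142],"turn": [0,0,0]}
  ]
}}

```text
time: 7.75
tool_pos: [0.6028, 0.0593, 0.2403]
tool_rot: [2.798, 1.566, 3.092]
contact_force: [0.1, -0.5, 0.8]
opening: 0.0004
```

```bash
python3 -c "
from h import *
to([-13,-58,200])
"
```

```text
t 7.75 scooter mm [-13.3 -56.8 240.3] F(scooter) [-0.  -0.5  0.8] turn needed [ 0.  -0.3 -0.1] q6 -0.32 open 0.0004
dp for [-13, -58, 200] [ 0.0403 -0.0013  0.0004]
```

Request:
{"name": "move_arm", "arguments": {
  "deltas": [
    {"dp": [0.01,-0.001,0],"turn": [0,0,0]},
    {"dp": [0.017,-0.001,0],"turn": [0,0,0]},
    {"dp": [0.023,-0.001,0],"turn": [0,0,0]},
    {"dp": [0.028,-0.001,0],"turn": [0,0,0]},
    {"dp": [0.033,-0.001,0],"turn": [0,0,0]},
    {"dp": [0.037,-0.001,0],"turn": [0,0,0]},
    {"dp": [0.041,-0.001,0],"turn": [0,0,0]},
    {"dp": [0.042,-0.001,0],"turn": [0,0,0]},
    {"dp": [0.042,-0.001,0],"turn": [0,0,0]}
  ]
}}

```text
time: 8.65
tool_pos: [0.607, 0.0585, 0.2041]
tool_rot: [-0.227, 1.56, 0.067]
contact_force: [6.0, 1.7, 10.8]
opening: 0.0002
```

```bash
python3 -c "
from h import *
st()
"
```

```text
t 8.65 scooter mm [ -9.5 -58.8 204.1] F(scooter) [ 6.2 -0.1 10.8] turn needed [0.  0.6 0.1] q6 -0.32 open 0.0002
```

Request:
{"name": "move_arm", "arguments": {
  "deltas": [
    {"dp": [0.003,0,0],"turn": [0,0,0]},
    {"dp": [0.006,0,0],"turn": [0,0,0]},
    {"dp": [0.009,0,0],"turn": [0,0,0]},
    {"dp": [0.009,0,0],"turn": [0,0,0]}
  ]
}}

```text
time: 9.05
tool_pos: [0.6081, 0.0586, 0.1955]
tool_rot: [-0.229, 1.557, 0.066]
contact_force: [9.7, 1.8, 9.9]
opening: 0.0004
```

```bash
python3 -c "
from h import *
st()
"
```

```text
t 9.05 scooter mm [ -8.5 -59.  195.5] F(scooter) [ 9.8 -1.1  9.9] turn needed [0.  0.8 0.2] q6 -0.32 open 0.0004
```

Request:
{"name": "move_arm", "arguments": {
  "deltas": [
    {"dp": [-0.03,0.002,0.008],"turn": [0,0,0]},
    {"dp": [-0.075,0.002,0.008],"turn": [0,0,0]},
    {"dp": [-0.09,0.003,-0.03],"turn": [0,0,0]},
    {"dp": [-0.09,0.003,-0.075],"turn": [0,0,0]},
    {"dp": [-0.09,0.003,-0.11],"turn": [0,0,0]},
    {"dp": [-0.09,0.003,-0.14],"turn": [0,0,0]},
    {"dp": [-0.09,0.003,-0.14],"turn": [0,0,0]}
  ]
}}

```text
time: 9.75
tool_pos: [0.4661, 0.0199, 0.2824]
tool_rot: [-1.484, 1.57, -1.191]
contact_force: [-0.3, -0.1, -0.4]
opening: 0.0004
```

```bash
cat >> h.py <<'E'
def nut(k):
    n='scene';f=np.load(f'{n}{k}.npz');P=cloud(n,f['d']);hsv=cv2.cvtColor(f['p'],cv2.COLOR_RGB2HSV).astype(int)
    q=((P-np.r_[S,0])@RS)*1000
    m=(hsv[...,0]>18)&(hsv[...,0]<35)&(hsv[...,1]>110)&(hsv[...,2]>60)&(abs(q[...,0]+36)<45)&(abs(q[...,1]+52)<20)
    for v in np.unique(np.nonzero(m)[0]): print(v,np.round(np.median(q[v][m[v]],0),1),m[v].sum())
E
python3 -c "
from h import *
pic(7);nut(7);to([-90,-55,231])
"
```

```text
196 [-57.2 -56.5 239. ] 2
197 [-53.2 -50.9 241.3] 5
198 [-51.1 -50.3 238.6] 5
199 [-50.  -51.5 235.4] 6
200 [-47.8 -50.8 234. ] 6
201 [-46.9 -50.6 228.9] 6
202 [-43.2 -51.1 228.7] 5
203 [-40.9 -53.6 225.3] 7
204 [-38.9 -52.7 225.3] 7
205 [-35.7 -47.6 224.7] 12
206 [-32.4 -47.6 224.6] 11
207 [-30.7 -48.  222.7] 11
208 [-26.4 -46.6 219.9] 11
209 [-27.1 -46.7 216.9] 9
210 [-25.8 -46.  213.5] 9
211 [-23.7 -49.9 209.1] 6
212 [-21.8 -51.3 206.6] 5
213 [-19.8 -50.6 204.6] 5
214 [-17.6 -51.6 199.7] 6
215 [-14.  -53.2 199.2] 5
216 [-13.  -52.1 196.3] 5
217 [-12.2 -47.  194.4] 2
t 9.85 scooter mm [-152.6  -55.4  282.4] F(scooter) [ 0.5 -0.7 -0.3] turn needed [-0.   0.1  0. ] q6 -0.41 open 0.0006
dp for [-90, -55, 231] [0.0515 0.0005 0.0625]
```

View pics/scene7.png

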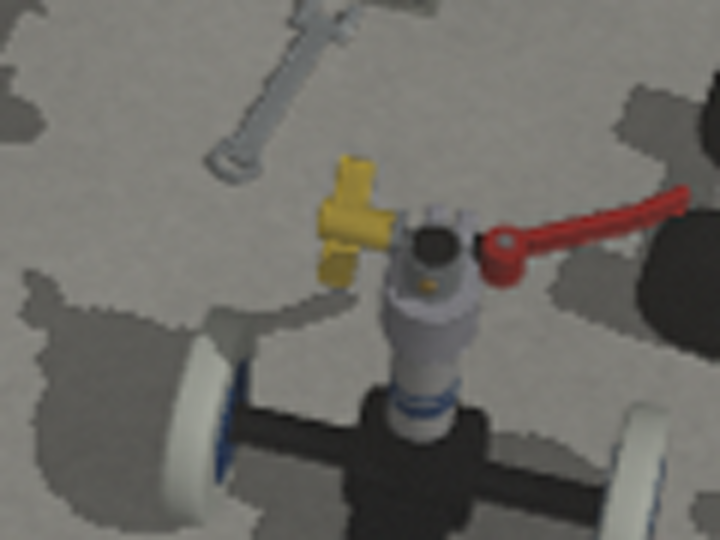

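Request:
{"name": "move_arm", "arguments": {
  "deltas": [
    {"dp": [0.03,0.001,0.03],"turn": [0,0,0]},
    {"dp": [0.052,0.001,0.06],"turn": [0,0,0]},
    {"dp": [0.052,0.001,0.07],"turn": [0,0,0]},
    {"dp": [0.051,0.001,0.075],"turn": [0,0,0]},
    {"dp": [0.05,0.001,0.08],"turn": [0,0,0]},
    {"dp": [0.048,0.001,0.085],"turn": [0,0,0]},
    {"dp": [0.047,0.001,0.089],"turn": [0,0,0]},
    {"dp": [0.046,0.001,0.093],"turn": [0,0,0]},
    {"dp": [0.046,0.001,0.093],"turn": [0,0,0]}
  ]
}}

```text
time: 10.75
tool_pos: [0.5542, 0.0471, 0.2378]
tool_rot: [-3.053, 1.564, -2.758]
contact_force: [-16.6, -5.7, 13.5]
opening: 0.0004
```

```bash
python3 -c "
from h import *
st();pic(8)
"
```

```text
t 10.75 scooter mm [-63.4 -54.4 237.8] F(scooter) [-17.6  -0.7  13.5] turn needed [ 0.  -0.4  0. ] q6 -0.34 open 0.0004
```

View pics/scene8.png

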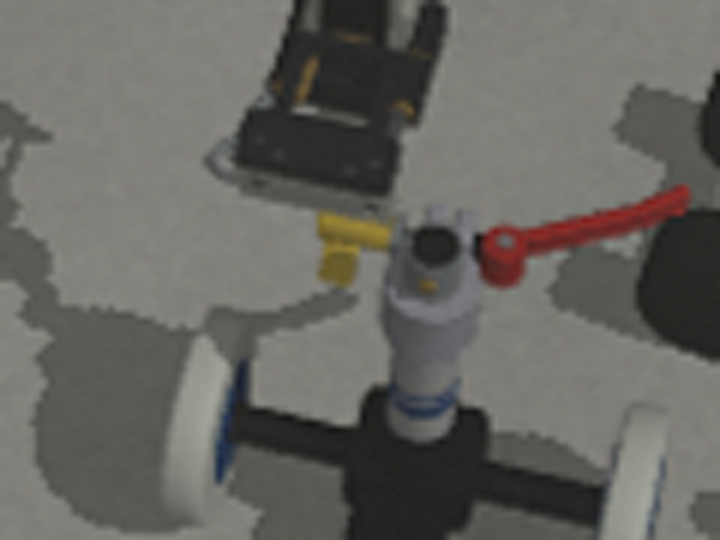

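Request:
{"name": "move_arm", "arguments": {
  "deltas": [
    {"dp": [0,0,-0.014],"turn": [0,0,0]},
    {"dp": [0.01,0,-0.018],"turn": [0,0,0]},
    {"dp": [0.01,0,-0.012],"turn": [0,0,0]},
    {"dp": [0.009,0,-0.006],"turn": [0,0,0]},
    {"dp": [0.007,0,-0.001],"turn": [0,0,0]},
    {"dp": [0.005,0,0.003],"turn": [0,0,0]},
    {"dp": [0.004,0,0.006],"turn": [0,0,0]},
    {"dp": [0.004,0,0.006],"turn": [0,0,0]}
  ]
}}

```text
time: 11.65
tool_pos: [0.5631, 0.0499, 0.2311]
tool_rot: [3.066, 1.568, -2.923]
contact_force: [-3.7, -1.9, -0.5]
opening: 0.0003
```

```bash
python3 -c "
from h import *
st();pic(9)
"
```

```text
t 11.65 scooter mm [-54.  -54.3 231.1] F(scooter) [-4.1 -0.8 -0.5] turn needed [ 0.  -0.1 -0. ] q6 -0.34 open 0.0003
```

View pics/scene9.png

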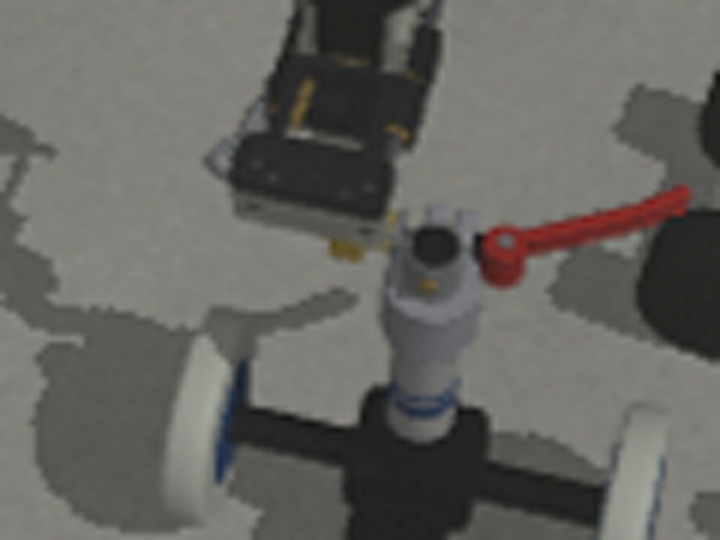

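The lower wing's end is now at (345,255), close to where it should be when upright. I'll back off and check.

Request:
{"name": "move_arm", "arguments": {
  "deltas": [
    {"dp": [0,0,-0.015],"turn": [0,0,0]},
    {"dp": [-0.03,0,-0.05],"turn": [0,0,0]},
    {"dp": [-0.05,0,-0.09],"turn": [0,0,0]},
    {"dp": [-0.05,0,-0.11],"turn": [0,0,0]},
    {"dp": [-0.05,-0.04,-0.12],"turn": [0,0,0]},
    {"dp": [-0.05,-0.08,-0.12],"turn": [0,0,0]},
    {"dp": [-0.05,-0.08,-0.12],"turn": [0,0,0]}
  ]
}}

```text
time: 12.45
tool_pos: [0.4733, -0.0648, 0.2821]
tool_rot: [-0.732, 1.567, -0.441]
contact_force: [0.0, -0.1, 0.3]
opening: 0.0001
```

```bash
python3 -c "
from h import *
pic(10);st();nut(10)
for a in range(-25,26,5):
    t=np.radians(a);print(a,[[np.round((np.array(proj(n,w([-36+33*np.sin(t)*k,-52,215+33*np.cos(t)*k])))-o)*6+2.5) for k in(1,-1)] for n,o in (('scene',[220,170]),('top',[150,125]))])
"
```

```text
t 12.55 scooter mm [-173.3 -134.7  281.7] F(scooter) [-0.5 -0.8  0.2] turn needed [-0.1  0.1 -0. ] q6 -0.58 open 0.0007
200 [-34.8 -57.2 247.5] 2
201 [-33.1 -52.2 247.5] 5
202 [-31.2 -51.9 242.5] 5
203 [-29.4 -52.6 241.2] 6
204 [-32.3 -50.3 234. ] 7
205 [-32.4 -46.8 227. ] 10
206 [-30.5 -48.2 224.4] 11
207 [-29.4 -46.7 222.7] 11
208 [-25.5 -48.2 221.2] 10
209 [-26.  -45.  219.8] 8
210 [-25.6 -44.7 213.5] 8
211 [-33.8 -51.  195.1] 5
212 [-35.4 -46.5 189.1] 2
-25 [[array([353., 164.]), array([336., 277.])], [array([426., 292.]), array([418., 264.])]]
-20 [[array([352., 167.]), array([338., 274.])], [array([424., 286.]), array([419., 269.])]]
-15 [[array([350., 170.]), array([339., 271.])], [array([423., 281.]), array([421., 274.])]]
-10 [[array([349., 174.]), array([340., 267.])], [array([421., 276.]), array([423., 279.])]]
-5 [[array([348., 178.]), array([342., 263.])], [array([419., 270.]), array([424., 284.])]]
0 [[array([346., 182.]), array([343., 259.])], [array([418., 265.]), array([426., 289.])]]
5 [[array([345., 187.]), array([344., 255.])], [array([416., 260.]), array([427., 294.])]]
10 [[array([343., 192.]), array([346., 250.])], [array([414., 255.]), array([429., 299.])]]
15 [[array([342., 197.]), array([347., 245.])], [array([413., 250.]), array([430., 304.])]]
20 [[array([341., 202.]), array([348., 240.])], [array([411., 245.]), array([432., 308.])]]
25 [[array([339., 208.]), array([350., 234.])], [array([410., 241.]), array([433., 313.])]]
```

View pics/scene10.png

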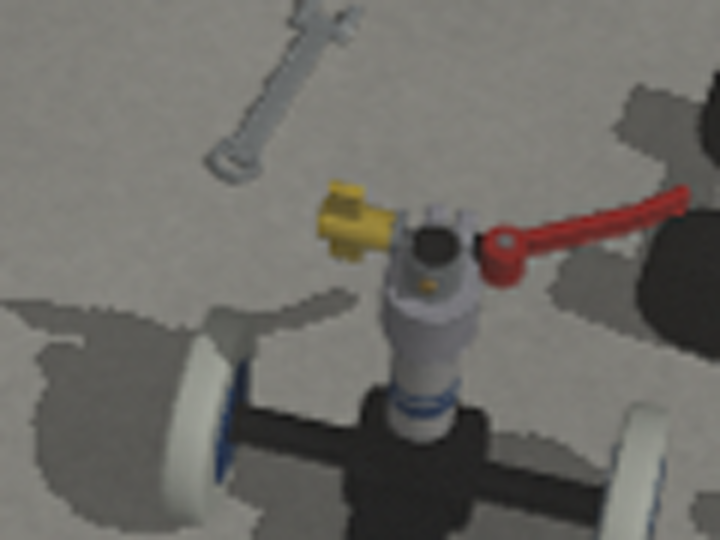

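View pics/top10.png

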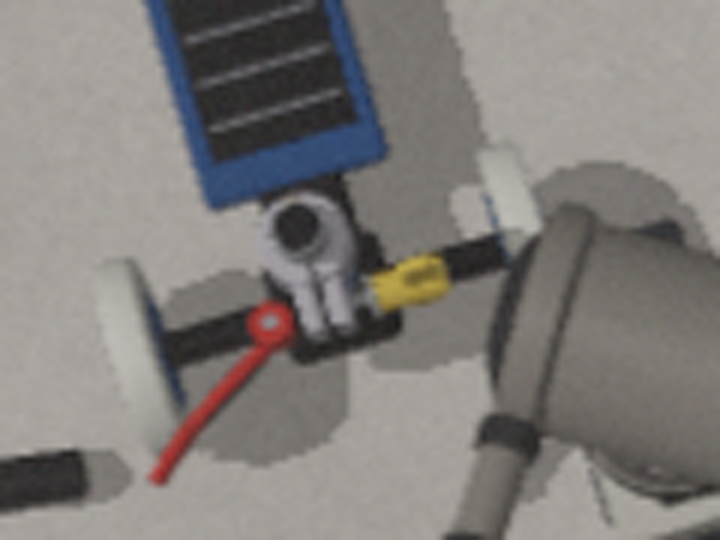

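```bash
python3 -c "
from h import *
def pr(n,o,a,s,r):
    t=np.radians(a);x=-36+r*np.sin(t)+s*np.cos(t);z=215+r*np.cos(t)-s*np.sin(t)
    return np.round((np.array(proj(n,w([x,-52,z])))-o)*6+2.5)
for a in range(-20,21,5):
    print(a,'scene up far/near',pr('scene',[220,170],a,-3.5,33)[1],pr('scene',[220,170],a,3.5,33)[1],'low near-end far-end',pr('scene',[220,170],a,3.5,-33)[1],pr('scene',[220,170],a,-3.5,-33)[1],'top up near/far',pr('top',[150,125],a,3.5,33),pr('top',[150,125],a,-3.5,33))
# local zoom & reprojection consistency with stem top center & pivot
for n,o in (('scene',[220,170]),('top',[150,125])):
    print(n,'stem',(np.array(proj(n,w([0,0,262])))-o)*6+2.5,'pivot',(np.array(proj(n,w([-36,29,224])))-o)*6+2.5,'hubend low',(np.array(proj(n,w([-36,-52,225.5])))-o)*6+2.5)
    p=np.load(n+'10.npz')['p'];x0,y0=(265,192) if n=='scene' else (205,160)
    cv2.imwrite(f'pics/{n}10n.png',cv2.resize(p[y0:y0+30,x0:x0+30,::-1],None,fx=18,fy=18,interpolation=cv2.INTER_CUBIC))
"; python3 -c "
import cv2,numpy as np
cv2.imwrite('pics/n10.png',cv2.resize(np.hstack([cv2.imread('pics/scene10n.png'),cv2.imread('pics/top10n.png')]),(800,400)))"
```

```text
-20 scene up far/near 163.0 171.0 low near-end far-end 278.0 271.0 top up near/far [422. 280.] [426. 293.]
-15 scene up far/near 166.0 174.0 low near-end far-end 275.0 267.0 top up near/far [421. 275.] [425. 288.]
-10 scene up far/near 169.0 179.0 low near-end far-end 272.0 263.0 top up near/far [419. 269.] [423. 282.]
-5 scene up far/near 173.0 183.0 low near-end far-end 268.0 258.0 top up near/far [417. 264.] [421. 277.]
0 scene up far/near 177.0 188.0 low near-end far-end 265.0 254.0 top up near/far [416. 259.] [420. 271.]
5 scene up far/near 181.0 193.0 low near-end far-end 260.0 249.0 top up near/far [414. 254.] [418. 266.]
10 scene up far/near 186.0 198.0 low near-end far-end 256.0 244.0 top up near/far [412. 249.] [416. 261.]
15 scene up far/near 191.0 203.0 low near-end far-end 251.0 239.0 top up near/far [411. 244.] [415. 256.]
20 scene up far/near 196.0 209.0 low near-end far-end 246.0 233.0 top up near/far [410. 240.] [413. 251.]
scene stem [433.94358012 245.93881808] pivot [503.30980171 245.91677849] hubend low [345.14446546 209.12285678]
top stem [297.16002753 223.50873188] pivot [271.48601116 320.01233353] hubend low [420.44008178 273.58511932]
```

View pics/n10.png

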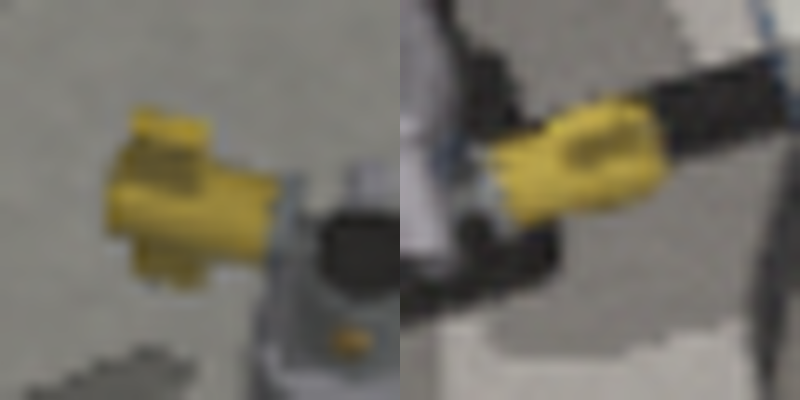

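Edge positions in both views put the nut at about +5°, so the wings are upright. Next I'll close the lever by an arc about its pivot from outside.

```bash
python3 -c "
from h import *
to([-114,72,285])
p0=np.array([-36,29])+88*np.array([np.cos(np.radians(151)),np.sin(np.radians(151))])
for a in range(151,10,-10):
    p=np.array([-36,29])+88*np.array([np.cos(np.radians(a)),np.sin(np.radians(a))])
    print(a,np.round(p),np.round((p-p0)/1000,3)[::-1])
"
```

```text
t 12.55 scooter mm [-173.3 -134.7  281.7] F(scooter) [-0.5 -0.8  0.2] turn needed [-0.1  0.1 -0. ] q6 -0.58 open 0.0007
dp for [-114, 72, 285] [-0.0031  0.2068  0.059 ]
151 [-113.   72.] [0. 0.]
141 [-104.   84.] [0.013 0.009]
131 [-94.  95.] [0.024 0.019]
121 [-81. 104.] [0.033 0.032]
111 [-68. 111.] [0.039 0.045]
101 [-53. 115.] [0.044 0.06 ]
91 [-38. 117.] [0.045 0.075]
81 [-22. 116.] [0.044 0.091]
71 [ -7. 112.] [0.041 0.106]
61 [  7. 106.] [0.034 0.12 ]
51 [19. 97.] [0.026 0.132]
41 [30. 87.] [0.015 0.143]
31 [39. 74.] [0.003 0.152]
21 [46. 61.] [-0.011  0.159]
11 [50. 46.] [-0.026  0.163]
```

Request:
{"name": "move_arm", "arguments": {
  "deltas": [
    {"dp": [0,0.045,0.01],"turn": [0,0,0]},
    {"dp": [0,0.09,0.02],"turn": [0,0,0]},
    {"dp": [0,0.135,0.035],"turn": [0,0,0]},
    {"dp": [0,0.18,0.05],"turn": [0,0,0]},
    {"dp": [0,0.207,0.059],"turn": [0,0,0]},
    {"dp": [0,0.207,0.059],"turn": [0,0,0]},
    {"dp": [0,0.207,0.059],"turn": [0,0,0]}
  ]
}}

```text
time: 13.25
tool_pos: [0.4675, 0.1553, 0.2817]
tool_rot: [0.917, 1.571, 1.214]
contact_force: [0.2, -0.8, 0.6]
opening: 0.0002
```

```bash
python3 -c "
from h import *
to([-114,72,207]);pic(11)
"
```

```text
t 13.25 scooter mm [-115.    74.2  281.7] F(scooter) [-0.1 -0.9  0.6] turn needed [ 0.2  0.  -0. ] q6 -0.13 open 0.0002
dp for [-114, 72, 207] [ 0.0747 -0.0022  0.001 ]
```

View pics/scene11.png

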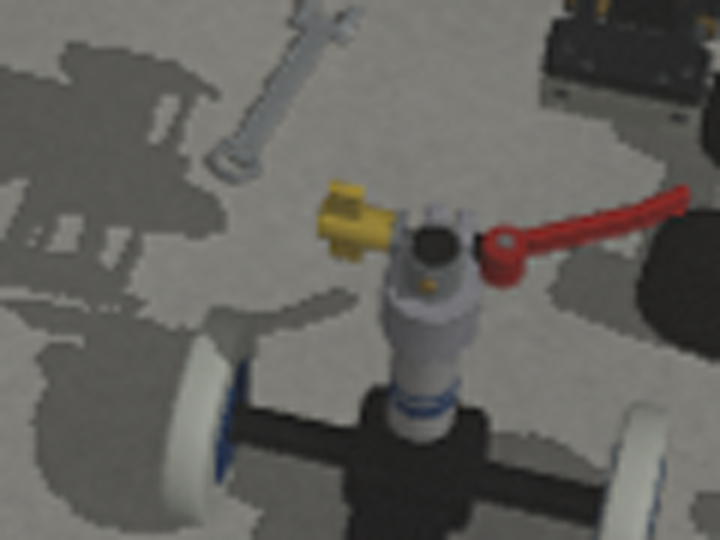

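Request:
{"name": "move_arm", "arguments": {
  "deltas": [
    {"dp": [0.035,-0.004,0],"turn": [0,0,0]},
    {"dp": [0.055,-0.004,0],"turn": [0,0,0]},
    {"dp": [0.068,-0.004,0],"turn": [0,0,0]},
    {"dp": [0.075,-0.004,0],"turn": [0,0,0]},
    {"dp": [0.075,-0.003,0.001],"turn": [0,0,0]},
    {"dp": [0.075,-0.003,0.001],"turn": [0,0,0]}
  ]
}}

```text
time: 13.95
tool_pos: [0.4705, 0.1511, 0.2074]
tool_rot: [-0.044, 1.569, 0.249]
contact_force: [0.4, 0.1, 0.5]
opening: 0.0005
```

```bash
python3 -c "
from h import *
to([-113,72,207])
"
```

```text
t 13.95 scooter mm [-113.4   69.4  207.4] F(scooter) [ 0.5 -0.   0.5] turn needed [-0.   0.1  0. ] q6 -0.14 open 0.0005
dp for [-113, 72, 207] [0.0004 0.0026 0.0004]
```

Request:
{"name": "move_arm", "arguments": {
  "deltas": [
    {"dp": [0,0.015,0.009],"turn": [0,0,0]},
    {"dp": [0,0.026,0.019],"turn": [0,0,0]},
    {"dp": [0,0.035,0.032],"turn": [0,0,0]},
    {"dp": [0,0.041,0.045],"turn": [0,0,0]},
    {"dp": [0,0.046,0.06],"turn": [0,0,0]},
    {"dp": [0,0.047,0.075],"turn": [0,0,0]},
    {"dp": [0,0.046,0.091],"turn": [0,0,0]},
    {"dp": [0,0.043,0.106],"turn": [0,0,0]},
    {"dp": [0,0.043,0.106],"turn": [0,0,0]}
  ]
}}

```text
time: 14.85
tool_pos: [0.5601, 0.2237, 0.2066]
tool_rot: [0.468, 1.57, 0.762]
contact_force: [-0.4, -0.6, 0.6]
opening: 0.0004
```

```bash
python3 -c "
from h import *
to([50,46,207]);pic(12)
"
```

```text
t 14.85 scooter mm [ -6.6 112.9 206.6] F(scooter) [-0.6 -0.4  0.6] turn needed [ 0.  0. -0.] q6 -0.04 open 0.0004
dp for [50, 46, 207] [-0.0004 -0.067   0.0566]
```

View pics/scene12.png

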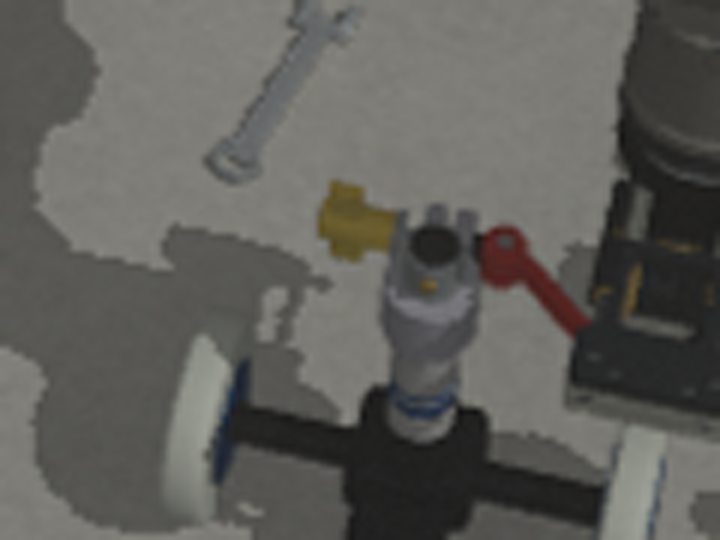

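The lever follows the finger and now sits past straight out. I'll keep going.

Request:
{"name": "move_arm", "arguments": {
  "deltas": [
    {"dp": [0,-0.006,0.014],"turn": [0,0,0]},
    {"dp": [0,-0.015,0.026],"turn": [0,0,0]},
    {"dp": [0,-0.026,0.037],"turn": [0,0,0]},
    {"dp": [0,-0.038,0.046],"turn": [0,0,0]},
    {"dp": [0,-0.051,0.053],"turn": [0,0,0]},
    {"dp": [0,-0.058,0.055],"turn": [0,0,0]},
    {"dp": [0,-0.064,0.055],"turn": [0,0,0]},
    {"dp": [0,-0.067,0.055],"turn": [0,0,0]},
    {"dp": [0,-0.067,0.055],"turn": [0,0,0]}
  ]
}}

```text
time: 15.85
tool_pos: [0.6292, 0.1812, 0.2069]
tool_rot: [1.461, 1.56, 1.759]
contact_force: [-6.1, 20.1, 0.2]
opening: 0.0007
```

```bash
python3 -c "
from h import *
st()
"
```

```text
t 15.85 scooter mm [ 47.3  52.2 206.9] F(scooter) [-0.1 21.   0.2] turn needed [ 0.2  0.1 -0.6] q6 -0.14 open 0.0007
```

It is at the stop: 21 N at y = 52, where the finger should be with the lever home. I'll back away and check.

Request:
{"name": "move_arm", "arguments": {
  "deltas": [
    {"dp": [0,0.02,0],"turn": [0,0,0]},
    {"dp": [-0.01,0.04,0],"turn": [0,0,0]},
    {"dp": [-0.05,0.05,0],"turn": [0,0,0]},
    {"dp": [-0.08,0.08,-0.02],"turn": [0,0,0]},
    {"dp": [-0.08,0.12,-0.05],"turn": [0,0,0]},
    {"dp": [-0.08,0.16,-0.08],"turn": [0,0,0]},
    {"dp": [-0.08,0.2,-0.12],"turn": [0,0,0]},
    {"dp": [-0.08,0.24,-0.16],"turn": [0,0,0]},
    {"dp": [-0.08,0.24,-0.16],"turn": [0,0,0]},
    {"dp": [-0.08,0.24,-0.16],"turn": [0,0,0]}
  ]
}}

```text
time: 16.85
tool_pos: [0.4074, 0.3592, 0.2878]
tool_rot: [0.169, 1.568, 0.466]
contact_force: [0.6, 0.5, -0.7]
opening: 0.0003
```

```bash
python3 -c "
from h import *
st();pic(13);nut(13)
for n in('scene','top'):
    p=np.load(n+'13.npz')['p'];q=np.load(n+'0.npz')['p'];cv2.imwrite(f'pics/f{n}.png',p[:,:,::-1])
    hs=[cv2.cvtColor(i,cv2.COLOR_RGB2HSV).astype(int) for i in(p,q)]
    for h in hs:
        x0,y0=(220,170) if n=='scene' else (150,125)
        r=h[y0:y0+90,x0:x0+120];m=((r[...,0]<8)|(r[...,0]>172))&(r[...,1]>140)&(r[...,2]>60);v,u=np.nonzero(m);print(n,'red',m.sum(),u.mean()+x0,v.mean()+y0,u.min()+x0,u.max()+x0,v.min()+y0,v.max()+y0)
"
```

```text
t 16.85 scooter mm [-113.5  286.8  287.8] F(scooter) [ 0.8  0.3 -0.7] turn needed [ 0.2  0.2 -0. ] q6 0.28 open 0.0003
200 [-34.8 -57.2 247.5] 2
201 [-32.4 -50.1 247.4] 6
202 [-30.2 -50.1 245.8] 6
203 [-29.8 -51.2 241.2] 7
204 [-30.2 -49.5 234.4] 8
205 [-32.3 -46.8 227.8] 10
206 [-30.6 -48.4 225.3] 11
207 [-29.1 -46.8 222.6] 11
208 [-27.4 -46.9 221.7] 11
209 [-25.5 -46.4 218.2] 9
210 [-26.6 -44.6 213.8] 8
211 [-35.1 -50.7 192.7] 5
212 [-35.4 -48.1 188. ] 3
scene red 95 302.0526315789474 222.1157894736842 299 306 208 242
scene red 92 302.77173913043475 222.06521739130434 300 306 208 242
top red 91 190.65934065934067 168.84615384615384 182 198 150 182
top red 82 190.70731707317074 170.3048780487805 181 198 151 182
```

View pics/scene13.png

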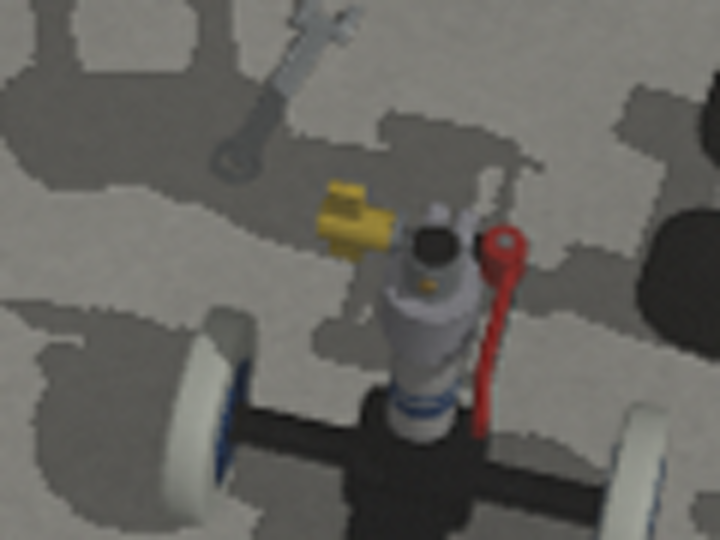

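View pics/top13.png

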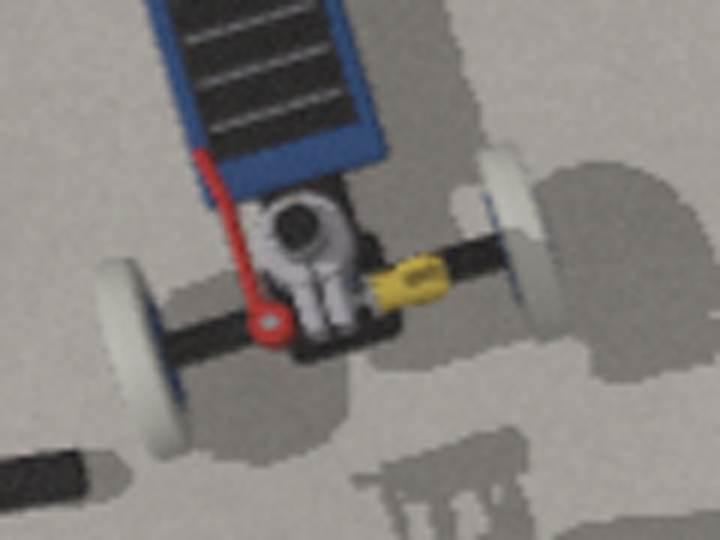

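View pics/fscene.png

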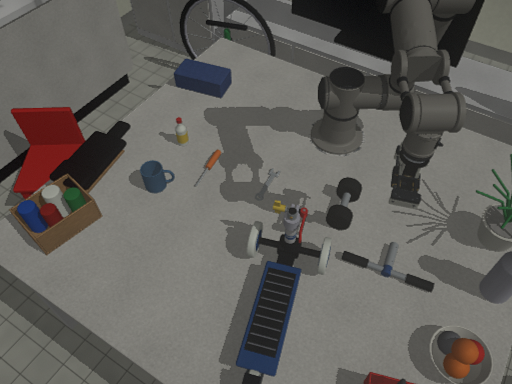

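Final views: the lever lies home alongside the stem, with its tip at (481,432) in scene and (203,155) in top. The nut wings are upright within about 5°, the bystanders haven't moved, and the robot is clear.

```bash
python3 -c "
from cell import robot
print(robot.hand_in())"
```

```text
the job is handed in; nothing more can be done
None
```

The clamp job is done and handed in at about 17 s of the 64 s allowed.

- **Opening:** I flipped the lever open. It measured about 126° in both views, which is at its open stop.
- **Tightening:** I pressed the nut's +x wing down twice, because the first press only brought it to about -53°. I then pushed the upper wing towards +x. My first level push jammed at about 22 N, so I repeated it lower and rose with the tip.
- **Closing:** I swept the lever shut from outside until it met its stop, at about 21 N.

**Last checks:**
- **Lever:** it lies home alongside the stem, within about a pixel of where it started in both views.
- **Nut:** it stands about 5° past upright, by both the image edges and the depth readings. It did not move when the lever closed. I left those few degrees rather than risk loosening it.
- **Bystanders and robot:** the bystanders looked unmoved in the final scene picture; I did not measure them. The robot touches nothing.

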